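Fit the bushes on the anti-roll bar

TASK

First screw the knurled nut on the bar's clamp down until it stops tight, before any bush is lifted. Then thread every D-shaped grey bush on the bench over the free end of the bent anti-roll bar, slide it round the bend and push it home, so that in the end all of them sit close together on the straight leg, the first up against the stop collar by the clamp. Leave the other things on the bench where they are.

Things in the scene. Friction and masses are not known exactly. Their poses are not given: they have to be found in the camera images.
- shoulder (a point): Point on the centre line of the fixed bent bar (round steel anti-roll bar, 16 mm in diameter, level, 110 mm above the bench, nothing under it), in the face of the stop collar (34 mm across, 20 mm long) by the clamp. In this frame z is up and the bar leaves the collar along +y, straight for 118 mm to bend_start. The fixture does not move, but stands and is turned differently at each start.
- bend_start (a point): Point on the bar's centre line where the straight leg by the collar ends (118 mm from the collar's face). From here the bar bends, level, from the shoulder's +y towards its +x through 75 degrees, on a centre-line radius of 70 mm (centre of the bend at x 70, y 118 mm in the shoulder's frame).
- bend_end (a point): Point on the bar's centre line where the bend ends and the straight free leg, 50 mm long, begins.
- free_end (a point): Point on the bar's centre line at the end of the free leg (the round tip reaches 8 mm beyond); bushes go on here.
- bar: The fixture: its origin is on the bench 110 mm straight below the shoulder point, same axes. Grey clamp block 56 mm (x) by 66 mm (y), from y = -20 to -86 mm, top 125 mm above the bench, on a base plate 100 by 90 by 12 mm; the nut's stud stands on top at x 0, y -55 mm.
- nut (a joint): How far the knurled clamp nut is screwed down, in rad: grows when turned clockwise seen from above; 7.0 is tight (hard stop); it starts anywhere between 0.3 and 3.0. It sinks 4 mm a turn, stays where it is left, and takes about 0.1 N m to turn.
- nut_grip (a point): On the vertical axis of the knurled steel nut on top of the clamp block, 23 mm above the nut's underside and 11 mm below its top. The nut is 36 mm in diameter and 34 mm high; loose, its underside is 6.5 mm above the block, tight 2 mm. The tip of the stud may stand a few mm out of its top.
- bush1_center (a point): Centre of a grey polyurethane D-shaped bush (three or four alike are present): 26 mm long (its x, the way the bore runs), 40 mm wide (its y), 40 mm high (its z), rounded on top and flat underneath, with a 22 mm round bore right through, centred on this point, 20 mm above the flat underside. About 80 g. Stands on its flat at the start; both ends alike.
- bush2_center (a point): Centre of another bush, just like bush1 (may be absent).
- bush3_center (a point): Centre of another bush, just like bush1 (may be absent).
- bush4_center (a point): Centre of another bush, just like bush1 (may be absent).
- socket: Steel socket, 32 mm across, 40 mm high, standing among the bushes. Bystander.
- wrench: Wrench lying beyond the bar. Bystander.
- screwdriver: Screwdriver lying on the right. Bystander.
- tape: Ring-shaped grey roll of tape, 90 mm across, 22 mm high, lying flat. Bystander.
- spray: Aluminium spray can, 66 mm across, 200 mm high. Bystander.
- jar: Glass jar, 70 mm across, 90 mm high. Bystander.
- hammer: Hammer lying on the left. Bystander.
Mind the look-alikes: they are no part of the job. What is shaped like the part that bears bush2_center but orange or turquoise is not meant.

How it is judged:
By the outcome, as a careful person would: the job done as asked, in the order asked, and still so for the second after the job is handed in, with the robot touching nothing.
Of bush1, bush2, bush3, bush4 only 3 to 4 are there at a start; the rules pass over those that are not, and their reading is None.
At some moment in a run one of bush1, bush2, bush3, bush4 may be knocked a few centimetres aside while the robot is not near it.
It also fails if it takes over 210 s, if anything falls off the work surface, if the arm or the gripper's body presses on something with over 40 N, if the wrist force passes 120 N, or if a joint passes its speed limit or range.

ROBOT

A 6-joint arm with a two-finger parallel gripper is mounted at the origin on the work surface. World frame = base frame: x ahead of the robot, y to its left, z up, the work surface at z = 0. Lengths are in mm, angles in rad, forces in N, time in s.
With the tool pointing down it reaches from about 300 to 775 mm from the base axis. Payload 14.6 kg.
Tool frame: the origin (TCP) lies at the very end of the fingers, on their centre line; the grasp point (between the pads) lies 19 mm behind it; z points along the fingers, y is the line along which they close (so a half turn about z gives the same grasp; the last joint's range is limited). The gripper opens to 94 mm and grips with 3 to 60 N. Pads are 16 mm wide; open, the fingers measure 119 mm over their backs; the gripper's body (75 mm by 177 mm) begins 78 mm behind the grasp point.
Start: joints at [1.047, 0.3, 1.521, -0, 1.321, -0.067], TCP at [242.589, 493.599, 178.946] pointing down, gripper open.
Joint ranges: [-3.03, 3.03], [-0.79, 2.21], [0.23, 2.52], [-1.04, 4.18], [0, 3.07], [-2.55, 2.55]. Speed limits (rad/s): [2.22, 2.22, 2.57, 3.14, 3.14, 3.14].

INTERFACE

Orientations are given as [roll, pitch, yaw] about the fixed x, y, z axes, in that order (R = Rz(yaw) Ry(pitch) Rx(roll)).
In Python, from cell import manip, camera, get_calibration gives the robot as it stands. The module is installed in compiled form; this text tells all that it offers.
- The arm moves only by the tool jog_arm, never from a script. Its argument "plan" is one flat list of numbers, 6 for each row, row after row: the shift along the world's x, y, z in m, then the turn, a rotation vector about the world's x, y, z in degrees. A call has 1 to 20 rows; each row is the pose to reach, as a shift and turn from the pose commanded when the call began; what a row does not reach only later rows make up. A row lasts 1/10 s, in which the tool goes at most 50 mm and 8.59 degrees, less where a joint would pass 70% of its speed; a pose out of reach is approached as far as the arm can. A call with a gripper value outside its range is refused whole. "claw" is the finger opening in m, from 0 to 0.094, set as the call begins (left out, the last holds). The fingers move at their own pace and stop on an object; "force" is the grip in N (left out, the last holds). Time passes only in rows, so rows that repeat a pose let the fingers close. It gives the time, the measured TCP pose, the force, the opening and the grip force at its end, in the units of the state.
- manip.read_state(): the state, without advancing time (a new reading comes with each control period).
- camera(name): name is "scene" or "top" or "wrist"; returns (picture, depth): 400x640x3 uint8, red, green, blue; 400x640 float32, mm along the optical axis (not along the pixel's ray), 0 where there is no reading.
- get_calibration(name): a dict with "fx", "fy", "cx", "cy" (pixels), "origin" and "attitude" of the camera in the world. Camera axes: x right, y down, z forward; pixel columns grow to the right and rows downward; lengths in mm; the calibration is good to about 2 mm. A picture is of the moment at which its call begins: read the wrist's pose just before it. get_calibration takes no time and is no camera call; for the wrist camera it gives the pose at the moment of the call.
- manip.sign_off(): hands the job in; it is judged then, once.
The state is a dict: "clock": time; "joints": joint angles; "qd": joint speeds; "effort": joint torques, N m; "eef_pos": TCP position; "eef_rot": TCP orientation; "wrist_force": force on the tool from outside, world axes, zero at the start; "moment": the same for the moment, N m; "finger_gap": finger opening in mm; "finger_force": force on a finger pad.
Only numpy, scipy, OpenCV 4.12 (cv2) and the standard library are available. Lean on these libraries where they do the work, as an engineer would, in place of code of your own. Each camera call takes 0.05 s, during which the arm holds its last target. There are 200 camera calls.

## Working session

There is one attempt and no reset: what is moved stays moved. The work goes in short steps, Python scripts to look and compute and a tool call to move; the robot and the scene stay as the last step left them, time stands still between calls to the robot, and variables do not carry over. Pictures are saved under pics/ and viewed, at most 14 in all, crops included, and the job is handed in when it is done.

Besides the shell and the picture viewer there is one more tool, called after ">>>" by a JSON object that holds its "api" and its "payload", one argument or row to a line. jog_arm: Moves the arm, as the interface text tells. Its arguments: {"type":"object","properties":{"plan":{"type":"array"},"claw":{"type":"number"},"force":{"type":"number"}},"required":["plan"]}

```bash
mkdir -p pics; ls; python3 - <<'E'
from cell import manip,camera,get_calibration
import cv2,numpy as np
s=manip.read_state();print(s)
for n in("scene","top"):
    c=get_calibration(n);print(n,c)
    p,d=camera(n);np.savez(f"pics/{n}1.npz",p=p,d=d);cv2.imwrite(f"pics/{n}1.png",p[...,::-1])
E
```

```text
pics
{'clock': 0.0, 'joints': array([ 1.04738379e+00,  3.00465445e-01,  1.52156792e+00, -1.22356364e-05,
        1.32067271e+00, -6.66019823e-02]), 'qd': array([-1.06701898e-03,  3.83691590e-04, -1.51888800e-03,  6.95587264e-05,
       -9.39135744e-04,  1.11267742e-03]), 'effort': array([-2.91889650e-03, -5.31791174e+01, -3.52748716e+01,  7.07380241e-02,
        2.42361089e-02, -1.15462803e-04]), 'eef_pos': array([242.46495445, 493.35888338, 178.39500764]), 'eef_rot': array([-3.14048091e+00, -6.22761063e-05,  2.68478510e+00]), 'wrist_force': array([-0.09817522, -0.27502698,  0.31572843]), 'moment': array([ 0.04304296, -0.01045172, -0.02002394]), 'finger_force': 0.0, 'finger_gap': 94.09051898368632}
scene {'fx': 432.62761346178854, 'fy': 432.62761346178854, 'cx': 319.5881185703763, 'cy': 205.14353553988755, 'origin': array([1311.72591025, -154.79533363, 1078.34036975]), 'attitude': array([-2.44092173,  0.01001153,  1.30175954])}
top {'fx': 476.0101074084035, 'fy': 476.0101074084035, 'cx': 317.68201031634374, 'cy': 193.39845061837184, 'origin': array([ 282.02926322,   43.80010192, 1554.14493757]), 'attitude': array([-2.96378049e+00, -1.75886997e-03, -1.55928619e+00])}
```

View pics/top1.png

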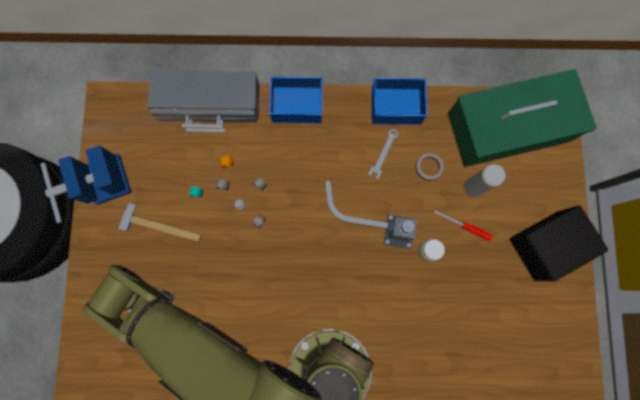

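View pics/scene1.png

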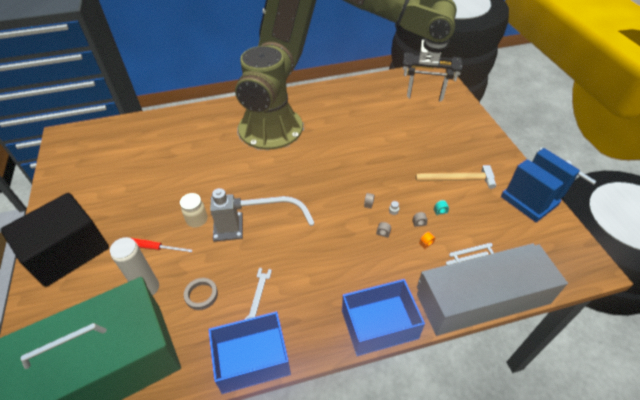

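The top view shows the clamp and nut at about (402,230), with the bar running left to (335,210) and its free end at (328,182). The three grey bushes are at about (222,185), (260,183) and (259,221), and the socket is at (239,204). Orange (226,161) and turquoise (196,191) are decoys.

```bash
cat > h.py <<'E'
from cell import manip,camera,get_calibration
import cv2,numpy as np
from scipy.spatial.transform import Rotation as R
def cal(n):
    c=get_calibration(n);return c,R.from_euler('xyz',c['attitude']).as_matrix(),np.array(c['origin'])
def ray(C,uv):
    c,M,o=C;uv=np.atleast_2d(uv).astype(float)
    return np.c_[(uv[:,0]-c['cx'])/c['fx'],(uv[:,1]-c['cy'])/c['fy'],np.ones(len(uv))]@M.T
def onz(C,uv,z):
    r=ray(C,uv);return C[2]+r*((z-C[2][2])/r[:,2])[:,None]
def cloud(C,d):
    v,u=np.mgrid[:400,:640];r=ray(C,np.c_[u.ravel(),v.ravel()])
    return (C[2]+r*d.reshape(-1,1)).reshape(400,640,3)
def proj(C,P):
    q=(np.atleast_2d(P)-C[2])@C[1];return q[:,:2]/q[:,2:]*[C[0]['fx'],C[0]['fy']]+[C[0]['cx'],C[0]['cy']]
E
python3 - <<'E'
from h import *
C=cal("top");f=np.load("pics/top1.npz");P=cloud(C,f['d']);p=f['p']
print("table",P[220,300],P[150,300])
for n,(u,v) in dict(b1=(222,185),b2=(260,183),b3=(259,221),sock=(239,204)).items():
    w=P[v-9:v+10,u-9:u+10].reshape(-1,3);g=w[(w[:,2]>25)&(w[:,2]<60)];print(n,len(g),g.mean(0).round(1),g[:,2].max().round(1))
w=P[205:250,380:425].reshape(-1,3)
for a,b in((140,180),(115,130)):
    g=w[(w[:,2]>a)&(w[:,2]<b)];print(len(g),g.mean(0).round(1),g.max(0),cv2.minAreaRect(g[:,:2].astype('f4')))
w=P[165:235,320:390].reshape(-1,3);g=w[(w[:,2]>95)&(w[:,2]<135)]
print(len(g));print(g[::12].round(0))
cv2.imwrite("pics/topc.png",cv2.resize(p[150:260,180:440,::-1],None,fx=3,fy=3,interpolation=2))
E
```

```text
table [472.22328261 101.42322381  -2.66958332] [709.04779587 105.57817198   0.98779014]
b1 92 [583.2 357.8  35.9] 46.4
b2 89 [588.7 236.   36.5] 43.9
b3 98 [464.1 235.2  36.3] 48.8
sock 55 [517.3 298.8  38.4] 46.7
142 [ 437.  -219.2  163.7] [ 455.90719977 -202.69560256  176.13033605] ((437.71380615234375, -220.33929443359375), (36.35901641845703, 35.23049545288086), 0.41844263672828674)
337 [ 438.4 -202.9  123.9] [ 470.23095769 -145.55189248  129.98666133] ((441.08575439453125, -199.1627960205078), (107.96745300292969, 56.87843322753906), 79.76588439941406)
489
[[ 580.   19.  115.]
 [ 573.   10.  119.]
 [ 568.    7.  112.]
 [ 559.   16.  112.]
 [ 552.   10.  114.]
 [ 542.   19.  117.]
 [ 536.   12.  113.]
 [ 530.    6.  113.]
 [ 521.   15.  111.]
 [ 514.    6.  118.]
 [ 508.    0.  117.]
 [ 502.   -3.  112.]
 [ 496.   -6.  115.]
 [ 489.   -6.  119.]
 [ 484.   -6.  115.]
 [ 480.  -21.  120.]
 [ 475.  -12.  114.]
 [ 472.  -22.  114.]
 [ 469.  -28.  113.]
 [ 470.  -65.  110.]
 [ 465.  -55.  121.]
 [ 463.  -34.  114.]
 [ 463.  -70.  114.]
 [ 460.  -37.  114.]
 [ 459.  -73.  119.]
 [ 460. -109.  119.]
 [ 457.  -61.  115.]
 [ 457.  -98.  114.]
 [ 457. -134.  115.]
 [ 454.  -79.  113.]
 [ 454. -115.  119.]
 [ 455. -152.  115.]
 [ 451.  -98.  114.]
 [ 451. -134.  117.]
 [ 450. -168.  130.]
 [ 448. -128.  116.]
 [ 449. -164.  116.]
 [ 446. -140.  113.]
 [ 443. -137.  112.]
 [ 441. -172.  126.]
 [ 434. -165.  108.]]
```

View pics/topc.png

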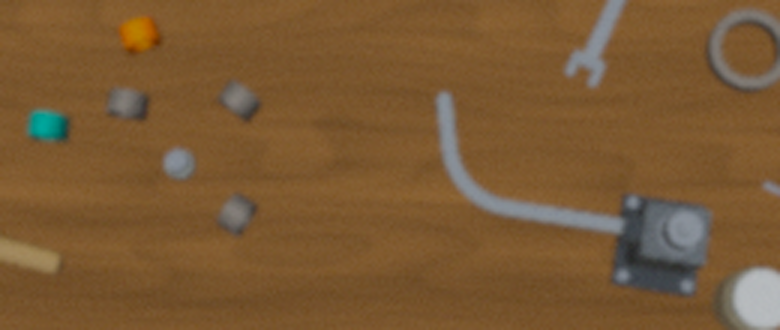

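>>> {"api": "jog_arm", "payload": {
  "plan": [0.05,-0.15,0.1,0,0,10,0.195,-0.713,0.11,0,0,41,0.195,-0.713,0.11,0,0,41,0.195,-0.713,0.11,0,0,41,0.195,-0.713,0.11,0,0,41,0.195,-0.713,0.11,0,0,41,0.195,-0.713,0.11,0,0,41,0.195,-0.713,0.11,0,0,41,0.195,-0.713,0.11,0,0,41,0.195,-0.713,0.11,0,0,41,0.195,-0.713,0.11,0,0,41,0.195,-0.713,0.11,0,0,41,0.195,-0.713,0.11,0,0,41,0.195,-0.713,0.11,0,0,41,0.195,-0.713,0.11,0,0,41,0.195,-0.713,0.11,0,0,41,0.195,-0.713,0.11,0,0,41,0.195,-0.713,0.11,0,0,41,0.195,-0.713,0.11,0,0,41,0.195,-0.713,0.11,0,0,41],
  "claw": 0.07,
  "force": 25
}}

```text
clock: 2.1
eef_pos: [437.6, -218.4, 289.1]
eef_rot: [-3.141, 0.0, -2.881]
wrist_force: [-0.1, 0.0, -0.0]
finger_gap: 69.8
finger_force: 0.0
```

```bash
cat > snap.py <<'E'
import sys
from h import *
k=sys.argv[1];s=manip.read_state()
C=get_calibration("wrist");p,d=camera("wrist");np.savez(f"pics/w{k}.npz",p=p,d=d,a=C['attitude'],o=C['origin'],k=[C['fx'],C['fy'],C['cx'],C['cy']])
cv2.imwrite(f"pics/w{k}.png",p[...,::-1])
print(s['clock'],s['joints'].round(3),s['eef_pos'].round(1),s['eef_rot'].round(4),s['finger_gap'],C['origin'].round(1),C['attitude'].round(3),C['fx'])
E
python3 snap.py 1
```

```text
2.1 [-0.538  0.099  1.508  0.     1.534 -2.369] [ 437.6 -218.4  289.1] [-3.1413e+00  3.0000e-04 -2.8814e+00] 69.79591766314053 [ 370.8 -235.1  496. ] [ 2.9   -0.     1.831] 287.6749806695877
```

View pics/w1.png

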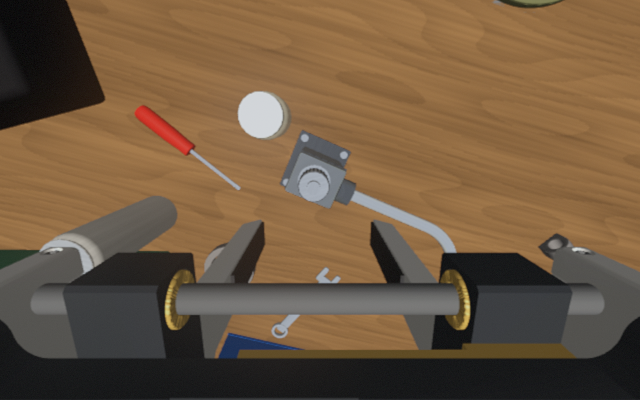

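The wrist picture shows the nut's top at about (314,180) and the collar at (347,192). The straight leg runs to about (430,225).

```bash
cat >> h.py <<'E'
def load(k):
    f=np.load(f"pics/w{k}.npz");c=dict(zip(('fx','fy','cx','cy'),f['k']))
    C=(c,R.from_euler('xyz',f['a']).as_matrix(),f['o']);return C,f['p'],f['d'],cloud(C,f['d'])
E
python3 - <<'E'
from h import *
C,p,d,P=load(1)
W=P[120:240,270:360].reshape(-1,3)
for a,b in((155,185),(119,130)):
    g=W[(W[:,2]>a)&(W[:,2]<b)];print(len(g),g.mean(0).round(1),np.percentile(g[:,2],[5,50,95]).round(1),cv2.minEnclosingCircle(g[:,:2].astype('f4')),cv2.minAreaRect(g[:,:2].astype('f4')))
W=P[185:255,340:460].reshape(-1,3);g=W[(W[:,2]>105)&(W[:,2]<125)];print(len(g))
g=g[np.argsort(g[:,1])];print(g[::len(g)//25].round(1))
E
```

```text
764 [ 438.3 -221.1  166.1] [162.6 165.2 172.6] ((439.5260314941406, -220.8863067626953), 18.889568328857422) ((439.22528076171875, -220.52761840820312), (37.02434539794922, 36.23797607421875), 66.51692962646484)
1615 [ 436.9 -209.4  125.9] [122.3 126.1 128.4] ((440.6215515136719, -205.4485626220703), 52.13478088378906) ((442.3077087402344, -202.76705932617188), (98.16455078125, 56.11634826660156), 81.4842300415039)
1398
[[ 439.6 -185.2  123.2]
 [ 437.7 -168.   124. ]
 [ 446.4 -159.2  119.4]
 [ 448.  -152.7  117.5]
 [ 447.1 -146.3  119.9]
 [ 447.6 -140.   117.2]
 [ 455.9 -133.2  117.8]
 [ 448.5 -126.8  117.1]
 [ 449.2 -119.7  118.3]
 [ 448.5 -113.4  115.1]
 [ 454.4 -106.7  118.9]
 [ 464.1  -99.6  115.4]
 [ 460.   -92.8  117.6]
 [ 452.7  -86.2  116.2]
 [ 463.1  -79.5  120.2]
 [ 457.1  -72.6  119.4]
 [ 461.   -65.6  119.8]
 [ 469.1  -59.   117.9]
 [ 461.   -51.7  118.1]
 [ 459.5  -44.3  116.7]
 [ 463.2  -37.8  118.4]
 [ 470.2  -31.2  119.5]
 [ 470.3  -24.9  119. ]
 [ 486.   -18.7  115.1]
 [ 475.5  -13.4  117.7]
 [ 479.2   -6.6  116. ]]
```

>>> {"api": "jog_arm", "payload": {
  "plan": [0.001,-0.0015,-0.05,0,0,0,0.001,-0.0015,-0.1,0,0,0,0.001,-0.0015,-0.13,0,0,0,0.001,-0.0015,-0.145,0,0,0,0.001,-0.0015,-0.156,0,0,0,0.001,-0.0015,-0.156,0,0,0,0.001,-0.0015,-0.156,0,0,0]
}}

```text
clock: 2.85
eef_pos: [439.0, -220.9, 133.8]
eef_rot: [-3.141, 0.001, -2.882]
wrist_force: [1.2, 0.4, 0.4]
finger_gap: 69.8
finger_force: 0.0
```

>>> {"api": "jog_arm", "payload": {
  "plan": [0,0,0,0,0,0,0,0,0,0,0,0,0,0,0,0,0,0,0,0,0,0,0,0,0,0,0,0,0,0,0,0,0,0,0,0],
  "claw": 0.03,
  "force": 25
}}

```text
clock: 3.45
eef_pos: [439.1, -222.2, 133.4]
eef_rot: [-3.138, 0.001, -2.883]
wrist_force: [3.5, -10.4, -1.7]
finger_gap: 34.7
finger_force: 25.0
```

>>> {"api": "jog_arm", "payload": {
  "plan": [0,-0.001,0,0,0,-8.5,0,-0.001,-0.0002,0,0,-17,0,-0.001,-0.0003,0,0,-25.5,0,-0.001,-0.0004,0,0,-34,0,-0.001,-0.0005,0,0,-42.5,0,-0.001,-0.0006,0,0,-51,0,-0.001,-0.0007,0,0,-59.5,0,-0.001,-0.0008,0,0,-68,0,-0.001,-0.0009,0,0,-76.5,0,-0.001,-0.001,0,0,-85,0,-0.001,-0.0011,0,0,-93.5,0,-0.001,-0.0012,0,0,-102,0,-0.001,-0.0013,0,0,-110.5,0,-0.001,-0.0014,0,0,-119,0,-0.001,-0.0015,0,0,-127.5,0,-0.001,-0.0016,0,0,-136,0,-0.001,-0.0017,0,0,-144.5,0,-0.001,-0.0018,0,0,-153,0,-0.001,-0.0019,0,0,-161.5,0,-0.001,-0.002,0,0,-170]
}}

```text
clock: 5.45
eef_pos: [439.6, -222.5, 131.5]
eef_rot: [3.139, -0.002, 0.427]
wrist_force: [6.3, -2.9, -1.2]
finger_gap: 35.0
finger_force: 25.0
```

```bash
python3 -c "
from h import *
s=manip.read_state();print(s['clock'],s['joints'].round(3),s['moment'].round(3),s['wrist_force'].round(1),s['finger_gap'],s['eef_pos'])"
```

```text
5.45 [-0.543  0.217  1.741  0.     1.18   0.601] [-0.814 -1.091  0.036] [ 6.3 -2.9 -1.2] 34.98913674718797 [ 439.60025118 -222.49475599  131.46227773]
```

>>> {"api": "jog_arm", "payload": {
  "plan": [0,0,0,0,0,-8.5,0,0,-0.0002,0,0,-17,0,0,-0.0003,0,0,-25.5,0,0,-0.0004,0,0,-34,0,0,-0.0005,0,0,-42.5,0,0,-0.0006,0,0,-51,0,0,-0.0007,0,0,-59.5,0,0,-0.0008,0,0,-68,0,0,-0.0009,0,0,-76.5,0,0,-0.001,0,0,-85,0,0,-0.0011,0,0,-93.5,0,0,-0.0011,0,0,-101,0,0,-0.0011,0,0,-101]
}}

```text
clock: 6.75
eef_pos: [439.2, -222.0, 130.3]
eef_rot: [-3.14, -0.001, -1.331]
wrist_force: [3.8, 0.3, 3.8]
finger_gap: 34.2
finger_force: 25.0
```

```bash
cat > st.py <<'E'
from h import *
s=manip.read_state();print(s['clock'],s['joints'].round(3),s['moment'].round(3),s['wrist_force'].round(1),s['finger_gap'].round(1),s['eef_pos'].round(1),s['eef_rot'].round(4))
E
python3 st.py
```

```text
Traceback (most recent call last):
  File "st.py", line 2, in <module>
    s=manip.read_state();print(s['clock'],s['joints'].round(3),s['moment'].round(3),s['wrist_force'].round(1),s['finger_gap'].round(1),s['eef_pos'].round(1),s['eef_rot'].round(4))
                                                                                                              ^^^^^^^^^^^^^^^^^^^^^
AttributeError: 'float' object has no attribute 'round'
```

>>> {"api": "jog_arm", "payload": {
  "plan": [0,0,0,0,0,0,0,0,0,0,0,0,0,0,0.001,0,0,0,0,0,0.001,0,0,8.5,0,0,0.001,0,0,17,0,0,0.001,0,0,25.5,0,0,0.001,0,0,34,0,0,0.001,0,0,42.5,0,0,0.001,0,0,51,0,0,0.001,0,0,59.5,0,0,0.001,0,0,68,0,0,0.001,0,0,76.5,0,0,0.001,0,0,85,0,0,0.001,0,0,93.5,0,0,0.001,0,0,102,0,0,0.001,0,0,110.5,0,0,0.001,0,0,119,0,0,0.001,0,0,127.5,0,0,0.001,0,0,136,0,0,0.001,0,0,136],
  "claw": 0.06
}}

```text
clock: 8.75
eef_pos: [438.4, -221.9, 130.7]
eef_rot: [-3.141, 0.0, 1.048]
wrist_force: [0.3, -0.2, -0.4]
finger_gap: 59.8
finger_force: 0.0
```

>>> {"api": "jog_arm", "payload": {
  "plan": [0,0,0,0,0,0,0,0,0,0,0,0,0,0,0,0,0,0,0,0,0,0,0,0,0,0,0,0,0,-8,0,0,0,0,0,-16,0,0,0,0,0,-24,0,0,0,0,0,-32,0,0,0,0,0,-40,0,0,0,0,0,-48,0,0,0,0,0,-56],
  "claw": 0.03
}}

```text
clock: 9.85
eef_pos: [439.1, -222.5, 131.5]
eef_rot: [3.14, -0.001, 0.061]
wrist_force: [-3.7, -3.3, 4.9]
finger_gap: 34.4
finger_force: 25.0
```

```bash
sed -i "s/s\['finger_gap'\].round(1)/round(s['finger_gap'],1)/" st.py; python3 st.py
```

```text
9.85 [-5.430e-01  2.170e-01  1.741e+00 -1.000e-03  1.182e+00  9.670e-01] [-0.62   0.996  0.557] [-3.7 -3.3  4.9] 34.4 [ 439.1 -222.5  131.5] [ 3.1398e+00 -1.2000e-03  6.0700e-02]
```

>>> {"api": "jog_arm", "payload": {
  "plan": [0,0,0,0,0,-8,0,0,0,0,0,-16,0,0,0,0,0,-24,0,0,0,0,0,-32,0,0,0,0,0,-40,0,0,0,0,0,-40]
}}

```text
clock: 10.45
eef_pos: [439.0, -222.3, 131.6]
eef_rot: [3.142, -0.002, -0.638]
wrist_force: [-2.7, 0.4, 6.6]
finger_gap: 34.5
finger_force: 25.0
```

```bash
python3 st.py
```

```text
10.45 [-0.543  0.217  1.741 -0.     1.182  1.665] [-0.016  0.346 -0.041] [-2.7  0.4  6.6] 34.5 [ 439.  -222.3  131.6] [ 3.1415e+00 -1.6000e-03 -6.3750e-01]
```

>>> {"api": "jog_arm", "payload": {
  "plan": [0,0,0,0,0,0,0,0,0,0,0,-8,0,0,0,0,0,-16,0,0,0,0,0,-24,0,0,0,0,0,-32,0,0,0,0,0,-38],
  "force": 40
}}

```text
clock: 11.05
eef_pos: [439.1, -221.7, 131.7]
eef_rot: [-3.14, -0.0, -1.3]
wrist_force: [-1.2, 11.3, 11.4]
finger_gap: 33.8
finger_force: 40.0
```

```bash
python3 st.py
```

```text
11.05 [-5.420e-01  2.160e-01  1.741e+00  1.000e-03  1.183e+00  2.328e+00] [2.303 0.366 0.655] [-1.2 11.3 11.4] 33.8 [ 439.1 -221.7  131.7] [-3.1403e+00 -5.0000e-04 -1.3000e+00]
```

>>> {"api": "jog_arm", "payload": {
  "plan": [0,0,0,0,0,0,0,0,0,0,0,0,0,0,0,0,0,0,0,0,0,0,0,8,0,0,0,0,0,16,0,0,0,0,0,24,0,0,0,0,0,32,0,0,0,0,0,40,0,0,0,0,0,48,0,0,0,0,0,56,0,0,0,0,0,64,0,0,0,0,0,72,0,0,0,0,0,80,0,0,0,0,0,80],
  "claw": 0.06
}}

```text
clock: 12.45
eef_pos: [438.5, -221.9, 130.7]
eef_rot: [-3.141, 0.0, 0.105]
wrist_force: [-0.8, -0.6, 0.4]
finger_gap: 59.9
finger_force: 0.0
```

>>> {"api": "jog_arm", "payload": {
  "plan": [0,0,0,0,0,0,0,0,0,0,0,0,0,0,0,0,0,0,0,0,0,0,0,0,0,0,0,0,0,-4,0,0,0,0,0,-8,0,0,0,0,0,-12],
  "claw": 0.03
}}

```text
clock: 13.15
eef_pos: [438.7, -222.4, 131.0]
eef_rot: [3.14, -0.0, -0.111]
wrist_force: [-1.5, -3.1, 1.0]
finger_gap: 34.0
finger_force: 40.0
```

```bash
python3 st.py
```

```text
13.15 [-5.430e-01  2.180e-01  1.742e+00 -1.000e-03  1.182e+00  1.139e+00] [-0.561  0.434  0.878] [-1.5 -3.1  1. ] 34.0 [ 438.7 -222.4  131. ] [ 3.1403e+00 -3.0000e-04 -1.1070e-01]
```

>>> {"api": "jog_arm", "payload": {
  "plan": [0,0,0,0,0,-8,0,0,0,0,0,-16,0,0,0,0,0,-24,0,0,0,0,0,-32]
}}

```text
clock: 13.55
eef_pos: [439.0, -222.3, 131.4]
eef_rot: [3.141, -0.002, -0.672]
wrist_force: [-3.5, 3.0, 5.4]
finger_gap: 33.8
finger_force: 40.0
```

```bash
python3 st.py
```

```text
13.55 [-5.430e-01  2.170e-01  1.741e+00 -1.000e-03  1.182e+00  1.700e+00] [0.454 1.007 0.673] [-3.5  3.   5.4] 33.8 [ 439.  -222.3  131.4] [ 3.1413e+00 -1.7000e-03 -6.7180e-01]
```

>>> {"api": "jog_arm", "payload": {
  "plan": [0,0,0,0,0,0,0,0,0,0,0,0,0,0,0,0,0,0,0,0,0.05,0,0,0,0,0,0.1,0,0,0,0,0,0.16,0,0,0,0.022,0.51,0.16,0,0,45,0.022,0.51,0.16,0,0,45,0.022,0.51,0.16,0,0,45,0.022,0.51,0.16,0,0,45,0.022,0.51,0.16,0,0,45,0.022,0.51,0.16,0,0,45,0.022,0.51,0.16,0,0,45,0.022,0.51,0.16,0,0,45,0.022,0.51,0.16,0,0,45,0.022,0.51,0.16,0,0,45,0.022,0.51,0.16,0,0,45,0.022,0.51,0.16,0,0,45,0.022,0.51,0.16,0,0,45,0.022,0.51,0.16,0,0,45],
  "claw": 0.06
}}

```text
clock: 15.55
eef_pos: [460.8, 286.7, 291.1]
eef_rot: [3.142, -0.0, 0.118]
wrist_force: [0.4, 0.3, 0.4]
finger_gap: 60.0
finger_force: 0.0
```

```bash
python3 snap.py 2
```

```text
15.55 [ 0.489  0.225  1.359 -0.     1.558  1.942] [460.8 286.7 291.1] [ 3.1416e+00 -3.0000e-04  1.1810e-01] 60.0436795386336 [529.2 295.8 498. ] [ 2.901e+00  1.000e-03 -1.453e+00] 287.6749806695877
```

View pics/w2.png

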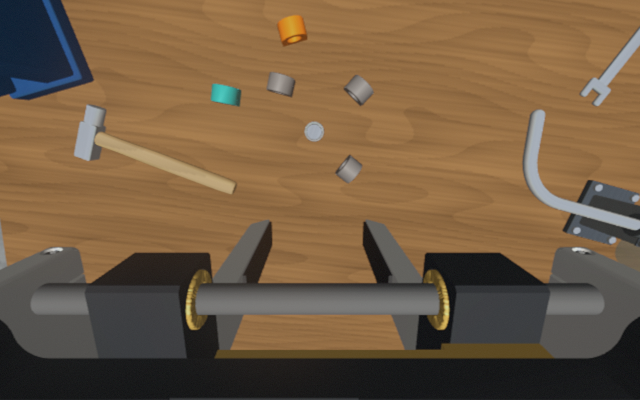

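The wrist view shows grey bushes at (281,84), (358,90) and (348,168), with the socket at (314,131). The bar runs from its tip at (538,113) round to (630,222).

```bash
cat >> h.py <<'E'
def bushes(C,p,P,boxes):
    for (u,v) in boxes:
        W=P[v-24:v+25,u-24:u+25].reshape(-1,3);q=p[v-24:v+25,u-24:u+25].reshape(-1,3).astype(int)
        g=W[(W[:,2]>12)&(W[:,2]<48)&((q.max(1)-q.min(1))<40)]
        t=g[g[:,2]>33]
        r=cv2.minAreaRect(g[:,:2].astype('f4'));print((u,v),len(g),'all',g.mean(0).round(1),'rect',np.round(r[0],1),np.round(r[1],1),round(r[2],1),'top',t.mean(0).round(1),cv2.minAreaRect(t[:,:2].astype('f4')))
def barfit(G,x0):
    from scipy.optimize import least_squares
    def res(x):
        c,s=np.cos(x[2]),np.sin(x[2]);d=G[:,:2]-x[:2];X=c*d[:,0]+s*d[:,1];Y=-s*d[:,0]+c*d[:,1]
        a=np.arctan2(Y-118,70-X);r=np.hypot(Y-118,70-X)
        e=np.where(a<0,X,70-r)
        ua=np.deg2rad(75);f=np.array([70-70*np.cos(ua),118+70*np.sin(ua)]);n=np.array([-np.cos(ua),np.sin(ua)])
        return np.where(a>ua,(X-f[0])*n[0]+(Y-f[1])*n[1],e)
    return least_squares(res,x0,loss='soft_l1'),res
def fr(x,X,Y):
    c,s=np.cos(x[2]),np.sin(x[2]);return np.round([x[0]+c*X-s*Y,x[1]+s*X+c*Y],1)
E
python3 - <<'E'
from h import *
C,p,d,P=load(2)
bushes(C,p,P,[(281,84),(358,90),(348,168)])
W=P[95:245,500:640].reshape(-1,3);g2=W[(W[:,2]>112)&(W[:,2]<124)&(W[:,1]>-150)]
C1,p1,d1,P1=load(1)
W=P1[185:290,350:470].reshape(-1,3);g1=W[(W[:,2]>112)&(W[:,2]<124)&(W[:,1]>-150)]
for g in(g2,g1):
    print(len(g),np.median(g[:,2]))
    r,f=barfit(g,[445,-165,-.14]);print(r.x,np.std(f(r.x)))
    print('tip pt',max(g.tolist(),key=lambda a:a[0]))
# lateral fix along bar: tip (g2) extreme
tip=g2[g2[:,0]>565];print(tip[:,:2].max(0),tip[:,:2].min(0))
for x in (r.x,):print('nut from g1',fr(x,0,-55))
E
```

```text
(281, 84) 485 all [584.  357.7  36.4] rect [584.8 359. ] [38.3 26.1] 81.9 top [584.5 359.3  38.7] ((584.9180908203125, 359.9647521972656), (32.48838806152344, 26.020370483398438), 81.8565444946289)
(358, 90) 477 all [590.3 239.   36. ] rect [591.1 238.2] [38.  25.6] 54.0 top [590.4 237.8  38.6] ((590.1466064453125, 237.1338348388672), (33.517730712890625, 25.367488861083984), 52.85697937011719)
(348, 168) 394 all [466.8 236.1  35.7] rect [465.5 235.2] [25.3 38.9] 58.5 top [466.  235.6  38.5] ((465.7696228027344, 235.10440063476562), (25.22985076904297, 32.359657287597656), 57.980873107910156)
2176 117.66108388289624
[ 4.48013925e+02 -1.64321994e+02 -1.42109662e-01] 4.181241259354782
tip pt [582.3531228891, 12.893923470062362, 114.73742527378693]
1190 118.07201584526211
[ 4.45936532e+02 -1.68602843e+02 -1.48325592e-01] 4.457107153996588
tip pt [494.1665140941132, -12.179235968515655, 114.3951954511449]
[582.35312289  22.35307837] [565.09039712   7.53489971]
nut from g1 [ 437.8 -223. ]
```

>>> {"api": "jog_arm", "payload": {
  "plan": [0.13,-0.0505,-0.16,0,0,136.6,0.13,-0.0505,-0.16,0,0,136.6,0.13,-0.0505,-0.16,0,0,136.6,0.13,-0.0505,-0.16,0,0,136.6,0.13,-0.0505,-0.16,0,0,136.6,0.13,-0.0505,-0.16,0,0,136.6,0.13,-0.0505,-0.16,0,0,136.6,0.13,-0.0505,-0.16,0,0,136.6,0.13,-0.0505,-0.16,0,0,136.6,0.13,-0.0505,-0.16,0,0,136.6,0.13,-0.0505,-0.16,0,0,136.6,0.13,-0.0505,-0.16,0,0,136.6,0.13,-0.0505,-0.16,0,0,136.6,0.13,-0.0505,-0.16,0,0,136.6,0.13,-0.0505,-0.16,0,0,136.6,0.13,-0.0505,-0.16,0,0,136.6,0.13,-0.0505,-0.16,0,0,136.6,0.13,-0.0505,-0.16,0,0,136.6],
  "claw": 0.064
}}

```text
clock: 17.4
eef_pos: [590.8, 236.8, 131.1]
eef_rot: [3.141, 0.0, 2.498]
wrist_force: [-0.9, -0.3, 0.3]
finger_gap: 64.1
finger_force: 0.0
```

```bash
python3 snap.py 3; python3 - <<'E'
from h import *
C2,p2,d2,P2=load(2);C1,p1,d1,P1=load(1);C3,p3,d3,P3=load(3)
W=P3.reshape(-1,3);q=p3.reshape(-1,3).astype(int)
g=W[(W[:,2]>12)&(W[:,2]<48)&((q.max(1)-q.min(1))<40)&(np.hypot(W[:,0]-590,W[:,1]-238)<35)]
if len(g)>50:print('b2',len(g),g.mean(0).round(1),cv2.minAreaRect(g[:,:2].astype('f4')))
# joint fixture fit
W=P2[95:245,500:640].reshape(-1,3);g2=W[(W[:,2]>112)&(W[:,2]<124)&(W[:,1]>-150)]
W=P1[185:290,350:470].reshape(-1,3);g1=W[(W[:,2]>112)&(W[:,2]<124)&(W[:,1]>-150)]
from scipy.optimize import least_squares
def res(x):
    r=[]
    for g in(g2,g1):
        _,f=None,None
        e=F(g)(x);r.append(e/np.sqrt(len(g)))
    n=fr(x,0,-55)-[438.8,-222.1];t=fr(x,107.9,200.6)-[582.4,15]
    return np.r_[np.concatenate(r),n*.8,t*.3]
def F(G): return barfit(G[:5],[446,-167,-.14])[1] if 0 else mk(G)
def mk(G):
    def res(x):
        c,s=np.cos(x[2]),np.sin(x[2]);d=G[:,:2]-x[:2];X=c*d[:,0]+s*d[:,1];Y=-s*d[:,0]+c*d[:,1]
        a=np.arctan2(Y-118,70-X);r=np.hypot(Y-118,70-X);ua=np.deg2rad(75)
        return np.where(a>ua,-(X-(70-70*np.cos(ua)))*np.cos(ua)+(Y-118-70*np.sin(ua))*np.sin(ua),np.where(a<0,X,70-r))
    return res
import h
def fr(x,X,Y):
    c,s=np.cos(x[2]),np.sin(x[2]);return np.array([x[0]+c*X-s*Y,x[1]+s*X+c*Y])
o=least_squares(res,[446.6,-167.6,-.143]);print(o.x,[ (mk(g)(o.x).mean(),mk(g)(o.x).std()) for g in(g1,g2)],fr(o.x,0,-55),fr(o.x,107.9,200.6))
E
```

```text
17.4 [ 0.324  0.531  1.309 -0.     1.301 -0.604] [590.8 236.8 131.1] [3.1414e+00 2.0000e-04 2.4984e+00] 64.07414521027167 [535.5 279.2 338. ] [ 2.901e+00 -1.000e-03  9.270e-01] 287.6749806695877
b2 890 [589.8 238.8  35.7] ((591.114501953125, 237.82818603515625), (38.639434814453125, 25.9530029296875), 53.673614501953125)
[ 4.47029280e+02 -1.67001147e+02 -1.41405860e-01] [(np.float64(0.22353358114348937), np.float64(4.489212274001974)), (np.float64(0.44410783944828924), np.float64(4.310370172707483))] [ 439.27785099 -221.45218315] [582.12389066  16.38973694]
```

>>> {"api": "jog_arm", "payload": {
  "plan": [0,0,-0.05,0,0,0,0,0,-0.1,0,0,0,0,0,-0.12,0,0,0,0,0,-0.127,0,0,0,0,0,-0.127,0,0,0,0,0,-0.127,0,0,0]
}}

```text
clock: 18.05
eef_pos: [591.5, 237.8, 5.6]
eef_rot: [3.14, 0.001, 2.502]
wrist_force: [1.0, 0.6, 0.5]
finger_gap: 64.1
finger_force: 0.0
```

>>> {"api": "jog_arm", "payload": {
  "plan": [0,0,0,0,0,0,0,0,0,0,0,0,0,0,0,0,0,0,0,0,0,0,0,0,0,0,0,0,0,0,0,0,0.04,0,0,0,0,0,0.09,0,0,0],
  "claw": 0.03,
  "force": 25
}}

```text
clock: 18.75
eef_pos: [589.2, 237.1, 92.7]
eef_rot: [-3.137, -0.003, 2.503]
wrist_force: [0.5, 0.0, 0.3]
finger_gap: 32.1
finger_force: 23.7
```

```bash
python3 st.py; python3 - <<'E'
import numpy as np
from math import *
x0,y0,psi=447.0,-167.0,-0.1414
def fr(X,Y):return x0+cos(psi)*X-sin(psi)*Y, y0+sin(psi)*X+cos(psi)*Y
ux,uy=sin(radians(75)),cos(radians(75))
def at(s): # s from shoulder along bar centre line
    if s<118:X,Y,a=0,s,0
    elif s<118+70*radians(75):
        a=(s-118)/70;X,Y=70-70*cos(a),118+70*sin(a)
    else:
        a=radians(75);t=s-118-70*a;X,Y=70-70*cos(a)+t*ux,118+70*sin(a)+t*uy
    return (*fr(X,Y),90+degrees(psi)-degrees(a))
L=118+70*radians(75)+50;print(L)
for s in [L+60,L+30,L+10,L-10,L-25,L-40,L-50]+[118+70*radians(k) for k in(65,55,45,35,25,15,5,0)]+[110,100,85,70,65,39,14,13]:
    print(round(s,1),np.round(at(s),1))
E
```

```text
18.75 [ 0.325  0.567  1.347 -0.     1.233 -0.607] [-0.037 -0.021 -0.037] [0.5 0.  0.3] 32.1 [589.2 237.1  92.7] [-3.1375e+00 -2.9000e-03  2.5032e+00]
259.6297857297023
319.6 [633.7  22.7   6.9]
289.6 [603.9  19.1   6.9]
269.6 [584.1  16.7   6.9]
249.6 [564.2  14.3   6.9]
234.6 [549.3  12.5   6.9]
219.6 [534.5  10.7   6.9]
209.6 [524.5   9.5   6.9]
197.4 [512.6   6.9  16.9]
185.2 [501.3   2.4  26.9]
173.0 [490.9  -4.1  36.9]
160.8 [481.8 -12.2  46.9]
148.5 [474.3 -21.8  56.9]
136.3 [468.5 -32.6  66.9]
124.1 [464.8 -44.2  76.9]
118.0 [463.6 -50.2  81.9]
110 [462.5 -58.1  81.9]
100 [461.1 -68.   81.9]
85 [459.  -82.8  81.9]
70 [456.9 -97.7  81.9]
65 [ 456.2 -102.6   81.9]
39 [ 452.5 -128.4   81.9]
14 [ 449.  -153.1   81.9]
13 [ 448.8 -154.1   81.9]
```

```bash
python3 st.py; python3 snap.py 4; python3 - <<'E'
from h import *
p,d=camera("scene");C=cal("scene");uv=proj(C,[590,237,110])[0].astype(int);print(uv)
a=cv2.resize(p[uv[1]-50:uv[1]+50,uv[0]-50:uv[0]+50],(400,400),interpolation=2)
b=cv2.imread("pics/w4.png")[150:400,195:445,::-1];cv2.imwrite("pics/c4.png",np.hstack([a,cv2.resize(b,(400,400))])[...,::-1])
E
```

```text
18.75 [ 0.325  0.567  1.347 -0.     1.233 -0.607] [-0.037 -0.021 -0.037] [0.5 0.  0.3] 32.1 [589.2 237.1  92.7] [-3.1375e+00 -2.9000e-03  2.5032e+00]
18.75 [ 0.325  0.567  1.347 -0.     1.233 -0.607] [589.2 237.1  92.7] [-3.1375e+00 -2.9000e-03  2.5032e+00] 32.115925135926304 [534.8 279.5 299.7] [2.904 0.004 0.932] 287.6749806695877
[387 209]
```

View pics/c4.png

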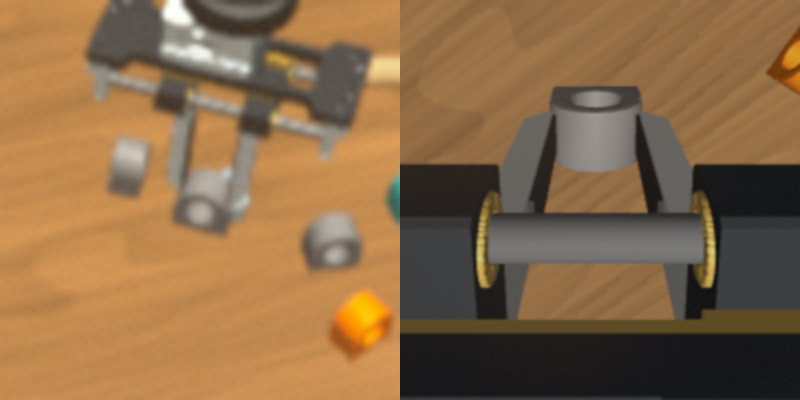

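The scene crop shows the bush held between the fingers but hanging below the fingertips, gripped on its rounded top. I'll set it down and grip it lower.

>>> {"api": "jog_arm", "payload": {
  "plan": [0,0,-0.04,0,0,0,0,0,-0.07,0,0,0,0,0,-0.078,0,0,0,0,0,-0.08,0,0,0,0,0,-0.081,0,0,0,0,0,-0.081,0,0,0]
}}

```text
clock: 19.45
eef_pos: [591.3, 237.9, 14.3]
eef_rot: [3.14, 0.001, 2.503]
wrist_force: [0.2, 0.1, -0.5]
finger_gap: 32.7
finger_force: 23.7
```

>>> {"api": "jog_arm", "payload": {
  "plan": [0,0,0,0,0,0,0,0,0,0,0,0,0,0,0,0,0,0,0,0,-0.006,0,0,0,0,0,-0.012,0,0,0,0,0,-0.0125,0,0,0,0,0,-0.0125,0,0,0,0,0,-0.0125,0,0,0,0,0,-0.0125,0,0,0],
  "claw": 0.06
}}

```text
clock: 20.35
eef_pos: [590.7, 237.6, 0.5]
eef_rot: [3.141, 0.0, 2.503]
wrist_force: [-0.3, 0.3, 0.0]
finger_gap: 60.0
finger_force: 0.0
```

>>> {"api": "jog_arm", "payload": {
  "plan": [0,0,0,0,0,0,0,0,0,0,0,0,0,0,0,0,0,0,0,0,0,0,0,0,0,0,0,0,0,0,0,0,0,0,0,0,0,0,0,0,0,0],
  "claw": 0.03,
  "force": 25
}}

```text
clock: 21.05
eef_pos: [590.6, 237.6, 0.3]
eef_rot: [3.142, -0.0, 2.503]
wrist_force: [0.3, -0.6, -1.1]
finger_gap: 34.8
finger_force: 23.7
```

>>> {"api": "jog_arm", "payload": {
  "plan": [0,0,0,0,0,0,0,0,0,0,0,0,0,0,0,0,0,0,0,0,0,0,0,0]
}}

```text
clock: 21.45
eef_pos: [590.6, 237.6, 0.3]
eef_rot: [3.142, -0.0, 2.503]
wrist_force: [-0.3, 0.6, -0.3]
finger_gap: 35.0
finger_force: 23.7
```

>>> {"api": "jog_arm", "payload": {
  "plan": [0,0,0.03,0,0,0,0,0,0.06,0,0,0,0,0,0.08,0,0,0,0,0,0.09,0,0,0,0,0,0.09,0,0,0,0,0,0.09,0,0,0]
}}

```text
clock: 22.05
eef_pos: [590.1, 237.4, 89.1]
eef_rot: [-3.14, -0.001, 2.503]
wrist_force: [0.2, -0.4, -1.4]
finger_gap: 34.8
finger_force: 23.6
```

```bash
python3 snap.py 5; python3 - <<'E'
from h import *
p,d=camera("scene");C=cal("scene");uv=proj(C,[590,237,100])[0].astype(int);print(uv)
P=cloud(C,d)
W=P.reshape(-1,3);g=W[(np.hypot(W[:,0]-600,W[:,1]-240)<45)&(W[:,2]>40)&(W[:,2]<140)];print(len(g),np.percentile(g[:,2],[0,2,10]))
cv2.imwrite("pics/c5.png",cv2.resize(p[uv[1]-50:uv[1]+50,uv[0]-50:uv[0]+50],(600,600),interpolation=2)[...,::-1])
C4,p4,d4,P4=load(5)
W=P4.reshape(-1,3);q=p4.reshape(-1,3).astype(int);g=W[(np.hypot(W[:,0]-590,W[:,1]-238)<40)&(W[:,2]>50)&(W[:,2]<150)];print(len(g),np.percentile(g[:,2],[1,20,50,80,95,99]).round(1))
v,u=np.mgrid[:400,:640];print(P4[190:270:5,320].round(1))
E
```

```text
22.05 [ 0.325  0.571  1.35  -0.     1.222 -0.608] [590.1 237.4  89.1] [-3.1403e+00 -9.0000e-04  2.5033e+00] 34.83631218126053 [535.  279.6 296. ] [2.902e+00 1.000e-03 9.320e-01] 287.6749806695877
[386 211]
245 [85.5489589  88.65450237 93.53503249]
3910 [ 93.3 119.5 127.3 130.4 145.6 149. ]
[[5.893e+02 2.429e+02 1.200e+00]
 [5.938e+02 2.396e+02 3.000e-01]
 [5.979e+02 2.366e+02 1.600e+00]
 [6.025e+02 2.332e+02 8.000e-01]
 [5.829e+02 2.465e+02 9.950e+01]
 [5.860e+02 2.442e+02 9.920e+01]
 [5.821e+02 2.468e+02 1.245e+02]
 [5.832e+02 2.459e+02 1.297e+02]
 [5.860e+02 2.439e+02 1.291e+02]
 [5.885e+02 2.420e+02 1.297e+02]
 [5.909e+02 2.403e+02 1.304e+02]
 [5.935e+02 2.384e+02 1.306e+02]
 [5.966e+02 2.361e+02 1.294e+02]
 [5.994e+02 2.340e+02 1.291e+02]
 [6.019e+02 2.321e+02 1.299e+02]
 [6.588e+02 1.917e+02 7.000e-01]]
```

View pics/c5.png

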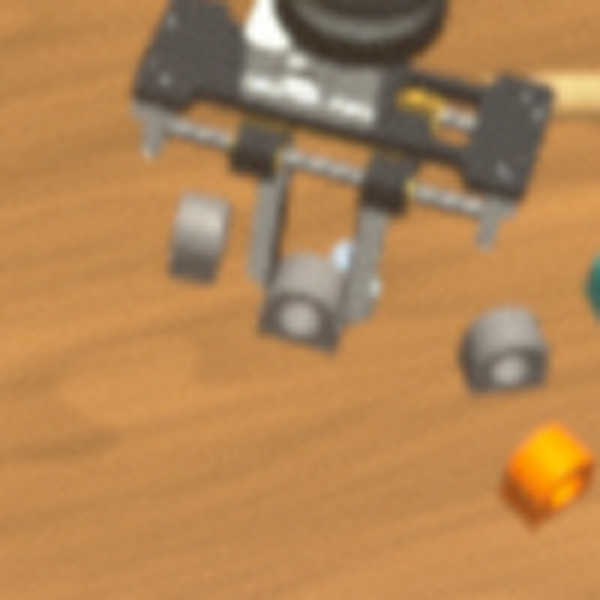

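The bush now sits fully between the pads: its top is 41 mm above TCP, so the bore centre is about 20.5 mm above it. Next I'll line up with the free end.

>>> {"api": "jog_arm", "payload": {
  "plan": [0.043,-0.08,0.02,0,0,-25,0.043,-0.12,0.02,0,0,-40,0.043,-0.16,0.02,0,0,-50,0.043,-0.215,0.0,0,0,-136.6,0.043,-0.215,-0.0,0,0,-136.6,0.043,-0.215,-0.0008,0,0,-136.6,0.043,-0.215,-0.0008,0,0,-136.6,0.043,-0.215,-0.0008,0,0,-136.6,0.043,-0.215,-0.0008,0,0,-136.6,0.043,-0.215,-0.0008,0,0,-136.6,0.043,-0.215,-0.0008,0,0,-136.6,0.043,-0.215,-0.0008,0,0,-136.6,0.043,-0.215,-0.0008,0,0,-136.6,0.043,-0.215,-0.0008,0,0,-136.6,0.043,-0.215,-0.0008,0,0,-136.6,0.043,-0.215,-0.0008,0,0,-136.6,0.043,-0.215,-0.0008,0,0,-136.6,0.043,-0.215,-0.0008,0,0,-136.6,0.043,-0.215,-0.0008,0,0,-136.6,0.043,-0.215,-0.0008,0,0,-136.6]
}}

```text
clock: 24.15
eef_pos: [633.5, 22.6, 89.4]
eef_rot: [-3.142, 0.0, 0.121]
wrist_force: [-0.1, 0.3, -0.7]
finger_gap: 35.2
finger_force: 23.6
```

```bash
python3 snap.py 6; cat > tip.py <<'E'
from h import *
C,p,d,P=load(6)
W=P.reshape(-1,3);g=W[(W[:,2]>106)&(W[:,2]<125)&(W[:,0]<590)&(W[:,0]>440)&(W[:,1]<60)&(W[:,1]>-80)]
print(len(g))
for a in range(440,590,10):
    h=g[(g[:,0]>=a)&(g[:,0]<a+10)]
    if len(h)>5:print(a+5,len(h),h[:,1].min().round(1),h[:,1].max().round(1),np.percentile(h[:,2],90).round(1))
print(g[:,0].max() if len(g) else None)
E
python3 tip.py
```

```text
24.15 [-0.022  0.565  1.358  0.     1.218  1.428] [633.5  22.6  89.4] [-3.1415e+00  2.0000e-04  1.2110e-01] 35.23396695510208 [702.   31.9 296.2] [ 2.901e+00  1.000e-03 -1.450e+00] 287.6749806695877
734
545 162 2.7 18.7 119.0
555 247 3.8 19.9 119.3
565 256 5.3 20.9 119.3
575 68 6.5 20.4 119.8
574.1865087610761
```

View pics/w6.png

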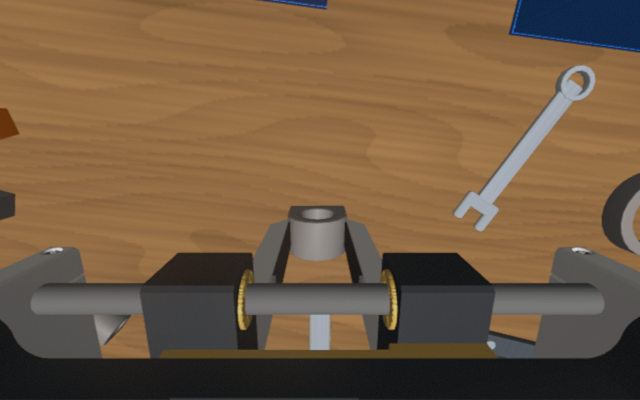

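>>> {"api": "jog_arm", "payload": {
  "plan": [-0.0,-0.001,0.0008,0,0,0,-0.015,-0.0028,0.0008,0,0,0,-0.0297,-0.0045,0.0008,0,0,0,-0.04,-0.0057,0.0008,0,0,0,-0.0495,-0.0069,0.0008,0,0,0,-0.06,-0.0081,0.0008,0,0,0,-0.0694,-0.0093,0.0008,0,0,0,-0.077,-0.0102,0.0008,0,0,0,-0.0843,-0.0111,0.0008,0,0,0,-0.0843,-0.0111,0.0008,0,0,0,-0.0843,-0.0111,0.0008,0,0,0]
}}

```text
clock: 25.3
eef_pos: [549.5, 11.5, 90.5]
eef_rot: [3.142, -0.0, 0.119]
wrist_force: [-0.0, -0.6, -1.0]
finger_gap: 34.9
finger_force: 23.6
```

>>> {"api": "jog_arm", "payload": {
  "plan": [-0.0075,-0.0009,0,0,0,0,-0.0151,-0.0017,0,0,0,0,-0.0251,-0.0029,0,0,0,0,-0.031,-0.004,0,0,0,5,-0.037,-0.0055,0,0,0,10,-0.0428,-0.0075,0,0,0,15,-0.0483,-0.01,0,0,0,20,-0.0536,-0.013,0,0,0,25,-0.0587,-0.0165,0,0,0,30,-0.0634,-0.0203,0,0,0,35,-0.0678,-0.0246,0,0,0,40,-0.0678,-0.0246,0,0,0,40]
}}

```text
clock: 26.5
eef_pos: [481.0, -13.6, 90.6]
eef_rot: [3.141, -0.0, 0.818]
wrist_force: [0.8, -1.7, -2.1]
finger_gap: 35.1
finger_force: 23.6
```

>>> {"api": "jog_arm", "payload": {
  "plan": [-0.0039,-0.0047,0,0,0,5,-0.0075,-0.0096,0,0,0,10,-0.0106,-0.0149,0,0,0,15,-0.0133,-0.0204,0,0,0,20,-0.0154,-0.0261,0,0,0,25,-0.017,-0.032,0,0,0,30,-0.0182,-0.038,0,0,0,35,-0.0194,-0.047,0,0,0,35,-0.0207,-0.0558,0,0,0,35,-0.0228,-0.0706,0,0,0,35,-0.0242,-0.0805,0,0,0,35,-0.0256,-0.0904,0,0,0,35,-0.0275,-0.103,0,0,0,35,-0.0293,-0.1162,0,0,0,35,-0.0306,-0.125,0,0,0,35,-0.0306,-0.125,0,0,0,35]
}}

```text
clock: 28.1
eef_pos: [450.7, -139.2, 90.3]
eef_rot: [-3.142, 0.0, 1.427]
wrist_force: [-0.5, -0.9, -0.9]
finger_gap: 35.5
finger_force: 23.6
```

>>> {"api": "jog_arm", "payload": {
  "plan": [-0.0007,-0.005,0,0,0,0,-0.0014,-0.01,0,0,0,0,-0.0017,-0.012,0,0,0,0,-0.002,-0.014,0,0,0,0,-0.0023,-0.0155,0,0,0,0,-0.0024,-0.0165,0,0,0,0]
}}

```text
clock: 28.7
eef_pos: [448.6, -154.0, 90.3]
eef_rot: [-3.142, -0.001, 1.428]
wrist_force: [2.9, 9.5, 1.3]
finger_gap: 35.3
finger_force: 23.9
```

>>> {"api": "jog_arm", "payload": {
  "plan": [0,0.0005,0,0,0,0,0,0.0005,0,0,0,0,0,0.0005,0,0,0,0,0,0.0005,0,0,0,0,0,0.0005,0.03,0,0,0,0,0.0005,0.07,0,0,0,0.017,0.02,0.08,0,0,0,0.017,0.39,0.08,0,0,-23.4,0.017,0.39,0.08,0,0,-23.4,0.017,0.39,0.08,0,0,-23.4,0.017,0.39,0.08,0,0,-23.4,0.017,0.39,0.08,0,0,-23.4,0.017,0.39,0.08,0,0,-23.4,0.017,0.39,0.08,0,0,-23.4,0.017,0.39,0.08,0,0,-23.4,0.017,0.39,0.08,0,0,-23.4,0.017,0.39,0.08,0,0,-23.4,0.017,0.39,0.08,0,0,-23.4,0.017,0.39,0.08,0,0,-23.4,0.017,0.39,0.08,0,0,-23.4],
  "claw": 0.06
}}

```text
clock: 30.7
eef_pos: [465.7, 234.5, 170.5]
eef_rot: [3.141, -0.0, 1.018]
wrist_force: [-0.0, 0.3, -0.1]
finger_gap: 60.2
finger_force: 0.0
```

```bash
python3 snap.py 7; cat > find.py <<'E'
import sys
from h import *
C,p,d,P=load(sys.argv[1]);q=p.astype(int)
m=((P[...,2]>14)&(P[...,2]<48)&(q.max(2)-q.min(2)<45)&(q.min(2)>60)&(d>0)&(P[...,0]>350)).astype('u1')
n,l,s,c=cv2.connectedComponentsWithStats(m)
for i in range(1,n):
    if s[i,4]>200:
        g=P[l==i];r=cv2.minAreaRect(g[:,:2].astype('f4'));print(c[i].round(),s[i,4],g.mean(0).round(1),np.round(r[0],1),np.round(r[1],1),round(r[2],1),np.percentile(g[:,2],95).round(1))
E
python3 find.py 7; python3 - <<'E'
from h import *
p,d=camera("top");C=cal("top");P=cloud(C,d);np.savez("pics/top2.npz",p=p,d=d)
W=P.reshape(-1,3)
g=W[(W[:,2]>120)&(W[:,2]<140)&(W[:,1]>-166)&(W[:,1]<-100)&(W[:,0]>420)&(W[:,0]<490)];print(len(g),g.mean(0),g.min(0),g.max(0))
E
```

```text
30.7 [ 0.396  0.243  1.613 -0.     1.285  0.949] [465.7 234.5 170.5] [ 3.1414e+00 -2.0000e-04  1.0183e+00] 60.16219522265999 [501.8 294.2 377.4] [ 2.901 -0.    -0.553] 287.6749806695877
[351.  32.] 966 [584.1 358.1  36.8] [585.  359.6] [38.6 25.7] 82.4 41.5
[328. 113.] 560 [519.7 299.6  35.1] [520. 300.] [29.8 29.7] 59.9 42.2
[317. 184.] 679 [466.1 236.4  36.7] [465.5 235.5] [25.9 38. ] 58.5 41.3
84 [ 446.71031901 -149.83466403  124.26123323] [ 429.89996043 -165.91252381  120.01317379] [ 463.04199681 -102.51550016  135.0373323 ]
```

View pics/w7.png

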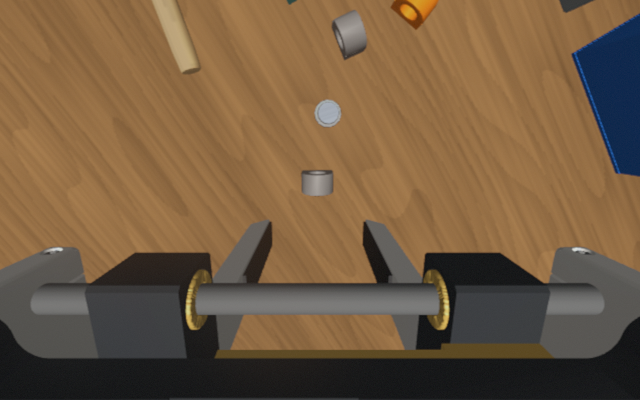

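The wrist view shows the next bush at (317,184), square to the fingers. The other is at (350,33) and the socket at (328,113), both undisturbed.

>>> {"api": "jog_arm", "payload": {
  "plan": [0,0,-0.05,0,0,0,0,0,-0.1,0,0,0,0,0,-0.14,0,0,0,0,0,-0.16,0,0,0,0,0,-0.168,0,0,0,0,0,-0.1698,0,0,0,0,0,-0.1698,0,0,0,0,0,-0.1698,0,0,0,0,0,-0.1698,0,0,0,0,0,-0.1698,0,0,0]
}}

```text
clock: 31.8
eef_pos: [465.8, 235.5, 1.2]
eef_rot: [3.141, -0.001, 1.02]
wrist_force: [-0.6, 0.7, -0.2]
finger_gap: 60.3
finger_force: 0.0
```

>>> {"api": "jog_arm", "payload": {
  "plan": [0,0,0,0,0,0,0,0,0,0,0,0,0,0,0,0,0,0,0,0,0,0,0,0,0,0,0,0,0,0,0,0,0,0,0,0,0,0,0,0,0,0,0,0,0,0,0,0,0,0,0.03,0,0,0,0,0,0.07,0,0,0,0,0,0.09,0,0,0,0,0,0.09,0,0,0,0,0,0.09,0,0,0],
  "claw": 0.03,
  "force": 25
}}

```text
clock: 33.1
eef_pos: [465.2, 235.3, 89.9]
eef_rot: [-3.141, 0.0, 1.02]
wrist_force: [0.1, 0.0, -2.4]
finger_gap: 35.1
finger_force: 23.6
```

```bash
cat > held.py <<'E'
import sys
from h import *
C,p,d,P=load(sys.argv[1]);s=manip.read_state();t=s['eef_pos'];y=s['eef_rot'][2]
D=P-t;a=np.array([np.cos(y),np.sin(y)]);b=np.array([np.sin(y),-np.cos(y)])
X=D[...,:2]@a;Y=D[...,:2]@b;Z=D[...,2];m=(abs(Y)<5)&(abs(X)<30)&(Z>30)&(Z<50)
print('top rel TCP',np.percentile(Z[m],[10,50,90]).round(1),'axial',np.percentile(X[m],[2,98]).round(1))
E
python3 snap.py 8; python3 held.py 8
```

```text
33.1 [0.398 0.33  1.701 0.    1.111 0.949] [465.2 235.3  89.9] [-3.1413e+00  3.0000e-04  1.0198e+00] 35.10338133116477 [501.4 295.  296.8] [ 2.901  0.    -0.551] 287.6749806695877
top rel TCP [39.6 40.7 41.5] axial [-11.5  13.3]
```

>>> {"api": "jog_arm", "payload": {
  "plan": [0.04,-0.015,0.01,0,0,-8,0.08,-0.03,0.01,0,0,-16,0.12,-0.045,0.01,0,0,-24,0.155,-0.065,0.01,0,0,-30,0.168,-0.1,0.01,0,0,-38,0.168,-0.2137,-0.0002,0,0,-51.6,0.168,-0.2137,-0.0002,0,0,-51.6,0.168,-0.2137,-0.0002,0,0,-51.6,0.168,-0.2137,-0.0002,0,0,-51.6,0.168,-0.2137,-0.0002,0,0,-51.6,0.168,-0.2137,-0.0002,0,0,-51.6,0.168,-0.2137,-0.0002,0,0,-51.6]
}}

```text
clock: 34.35
eef_pos: [633.5, 23.1, 90.3]
eef_rot: [-3.141, 0.0, 0.121]
wrist_force: [0.5, -0.3, -0.6]
finger_gap: 34.9
finger_force: 23.6
```

>>> {"api": "jog_arm", "payload": {
  "plan": [-0.014,-0.0017,0,0,0,0,-0.0297,-0.0036,0,0,0,0,-0.04,-0.0048,0,0,0,0,-0.0495,-0.006,0,0,0,0,-0.06,-0.0072,0,0,0,0,-0.0694,-0.0084,0,0,0,0,-0.077,-0.0093,0,0,0,0,-0.0843,-0.0102,0,0,0,0,-0.0843,-0.0102,0,0,0,0,-0.0843,-0.0102,0,0,0,0]
}}

```text
clock: 35.35
eef_pos: [549.4, 11.5, 90.5]
eef_rot: [3.142, -0.0, 0.119]
wrist_force: [-0.2, -0.1, -1.3]
finger_gap: 34.9
finger_force: 23.6
```

>>> {"api": "jog_arm", "payload": {
  "plan": [-0.0075,-0.0009,0,0,0,0,-0.0151,-0.0017,0,0,0,0,-0.0251,-0.0029,0,0,0,0,-0.031,-0.004,0,0,0,5,-0.037,-0.0055,0,0,0,10,-0.0428,-0.0075,0,0,0,15,-0.0483,-0.01,0,0,0,20,-0.0536,-0.013,0,0,0,25,-0.0587,-0.0165,0,0,0,30,-0.0634,-0.0203,0,0,0,35,-0.0678,-0.0246,0,0,0,40,-0.0678,-0.0246,0,0,0,40]
}}

```text
clock: 36.55
eef_pos: [480.9, -13.6, 90.6]
eef_rot: [3.141, -0.0, 0.818]
wrist_force: [1.5, -0.4, -0.7]
finger_gap: 35.2
finger_force: 23.6
```

>>> {"api": "jog_arm", "payload": {
  "plan": [-0.0039,-0.0047,0,0,0,5,-0.0075,-0.0096,0,0,0,10,-0.0106,-0.0149,0,0,0,15,-0.0133,-0.0204,0,0,0,20,-0.0154,-0.0261,0,0,0,25,-0.017,-0.032,0,0,0,30,-0.0182,-0.038,0,0,0,35,-0.0194,-0.047,0,0,0,35,-0.0207,-0.0558,0,0,0,35,-0.0228,-0.0706,0,0,0,35,-0.0242,-0.0805,0,0,0,35,-0.0256,-0.0904,0,0,0,35,-0.0275,-0.103,0,0,0,35,-0.0275,-0.103,0,0,0,35]
}}

```text
clock: 37.95
eef_pos: [453.7, -117.3, 90.3]
eef_rot: [-3.142, 0.0, 1.426]
wrist_force: [-0.7, 1.2, -0.4]
finger_gap: 35.0
finger_force: 23.6
```

>>> {"api": "jog_arm", "payload": {
  "plan": [-0.0007,-0.005,0,0,0,0,-0.0013,-0.0095,0,0,0,0,-0.0016,-0.0115,0,0,0,0,-0.0018,-0.013,0,0,0,0,-0.0019,-0.0135,0,0,0,0,-0.0019,-0.0135,0,0,0,0]
}}

```text
clock: 38.55
eef_pos: [452.2, -128.7, 90.4]
eef_rot: [3.141, -0.002, 1.428]
wrist_force: [1.5, 6.2, 0.7]
finger_gap: 34.9
finger_force: 23.8
```

>>> {"api": "jog_arm", "payload": {
  "plan": [0,0.0005,0,0,0,0,0,0.0005,0,0,0,0,0,0.0005,0,0,0,0,0,0.0005,0,0,0,0,0,0.0005,0.03,0,0,0,0,0.0005,0.07,0,0,0,0.017,0.02,0.08,0,0,0,0.133,0.489,0.08,0,0,-89.7,0.133,0.489,0.08,0,0,-89.7,0.133,0.489,0.08,0,0,-89.7,0.133,0.489,0.08,0,0,-89.7,0.133,0.489,0.08,0,0,-89.7,0.133,0.489,0.08,0,0,-89.7,0.133,0.489,0.08,0,0,-89.7,0.133,0.489,0.08,0,0,-89.7,0.133,0.489,0.08,0,0,-89.7,0.133,0.489,0.08,0,0,-89.7,0.133,0.489,0.08,0,0,-89.7,0.133,0.489,0.08,0,0,-89.7,0.133,0.489,0.08,0,0,-89.7],
  "claw": 0.06
}}

```text
clock: 40.55
eef_pos: [584.9, 358.9, 169.9]
eef_rot: [3.141, 0.001, -0.135]
wrist_force: [-0.1, -0.3, 0.5]
finger_gap: 60.2
finger_force: 0.0
```

```bash
python3 snap.py 9;python3 find.py 9; python3 - <<'E'
from h import *
p,d=camera("top");C=cal("top");P=cloud(C,d)
W=P.reshape(-1,3)
g=W[(W[:,2]>121)&(W[:,2]<140)&(W[:,1]>-164)&(W[:,1]<-80)&(W[:,0]>420)&(W[:,0]<490)];print(len(g),g.mean(0),g.min(0),g.max(0))
E
```

```text
40.55 [ 0.497  0.622  1.08  -0.     1.441  2.202] [584.9 358.9 169.9] [ 3.1409e+00  5.0000e-04 -1.3450e-01] 60.184946054269595 [653.3 350.7 376.7] [ 2.9   -0.    -1.705] 287.6749806695877
[189.   3.] 260 [797.1 468.4  29.9] [793.8 463.4] [13.9 56.8] 1.1 43.1
[237.  26.] 1511 [763.8 419.7  42.9] [766.4 420.3] [ 15.5 129.4] 0.1 45.0
[317. 183.] 682 [586.1 360.2  36.7] [585.3 360.6] [38.8 25.8] 82.1 41.4
[367. 219.] 227 [528.6 302.6  24.9] [525.3 302. ] [19.4 31.2] 24.9 34.2
[109. 263.] 221 [512.6 650.8  23.3] [507.4 652.7] [23.1 21.4] 74.3 27.7
140 [ 448.87287819 -138.90931857  125.4585568 ] [ 432.38786724 -163.57550335  121.01288874] [465.92622804 -81.8241148  133.06786409]
```

>>> {"api": "jog_arm", "payload": {
  "plan": [0,0.001,-0.05,0,0,0,0,0.001,-0.1,0,0,0,0,0.001,-0.14,0,0,0,0,0.001,-0.16,0,0,0,0,0.001,-0.168,0,0,0,0,0.001,-0.17,0,0,0,0,0.001,-0.17,0,0,0,0,0.001,-0.17,0,0,0,0,0.001,-0.17,0,0,0,0,0.001,-0.17,0,0,0]
}}

```text
clock: 41.65
eef_pos: [585.3, 360.5, 1.1]
eef_rot: [-3.141, -0.001, -0.137]
wrist_force: [0.4, 1.0, 0.4]
finger_gap: 59.7
finger_force: 0.0
```

>>> {"api": "jog_arm", "payload": {
  "plan": [0,0,0,0,0,0,0,0,0,0,0,0,0,0,0,0,0,0,0,0,0,0,0,0,0,0,0,0,0,0,0,0,0,0,0,0,0,0,0,0,0,0,0,0,0,0,0,0,0,0,0.03,0,0,0,0,0,0.07,0,0,0,0,0,0.09,0,0,0,0,0,0.09,0,0,0,0,0,0.09,0,0,0],
  "claw": 0.03,
  "force": 25
}}

```text
clock: 42.95
eef_pos: [584.7, 360.2, 89.4]
eef_rot: [3.141, 0.001, -0.137]
wrist_force: [-0.7, 0.2, -1.1]
finger_gap: 34.9
finger_force: 23.6
```

```bash
python3 snap.py 10; python3 held.py 10
```

```text
42.95 [0.499 0.683 1.17  0.    1.29  2.207] [584.7 360.2  89.4] [ 3.1411e+00  6.0000e-04 -1.3740e-01] 34.93335117516004 [653.1 351.8 296.2] [ 2.9    0.    -1.708] 287.6749806695877
top rel TCP [39.9 41.1 42. ] axial [-11.6  13.5]
```

>>> {"api": "jog_arm", "payload": {
  "plan": [0.03,-0.03,0.01,0,0,5,0.0485,-0.06,0.01,0,0,10,0.0485,-0.1,0.01,0,0,14.7,0.0485,-0.15,0.01,0,0,14.7,0.0485,-0.2,0.005,0,0,14.7,0.0485,-0.25,-0.0002,0,0,14.7,0.0485,-0.3,-0.0002,0,0,14.7,0.0485,-0.3387,-0.0002,0,0,14.7,0.0485,-0.3387,-0.0002,0,0,14.7,0.0485,-0.3387,-0.0002,0,0,14.7,0.0485,-0.3387,-0.0002,0,0,14.7,0.0485,-0.3387,-0.0002,0,0,14.7,0.0485,-0.3387,-0.0002,0,0,14.7]
}}

```text
clock: 44.3
eef_pos: [633.4, 22.7, 89.9]
eef_rot: [-3.141, 0.0, 0.121]
wrist_force: [0.2, 0.2, -1.1]
finger_gap: 35.5
finger_force: 23.6
```

>>> {"api": "jog_arm", "payload": {
  "plan": [-0.014,-0.0017,0,0,0,0,-0.0297,-0.0036,0,0,0,0,-0.04,-0.0048,0,0,0,0,-0.0495,-0.006,0,0,0,0,-0.06,-0.0072,0,0,0,0,-0.0694,-0.0084,0,0,0,0,-0.077,-0.0093,0,0,0,0,-0.0843,-0.0102,0,0,0,0,-0.0843,-0.0102,0,0,0,0,-0.0843,-0.0102,0,0,0,0]
}}

```text
clock: 45.3
eef_pos: [549.4, 11.5, 90.3]
eef_rot: [3.142, -0.0, 0.119]
wrist_force: [0.0, 0.6, -0.7]
finger_gap: 35.1
finger_force: 23.6
```

>>> {"api": "jog_arm", "payload": {
  "plan": [-0.0075,-0.0009,0,0,0,0,-0.0151,-0.0017,0,0,0,0,-0.0251,-0.0029,0,0,0,0,-0.031,-0.004,0,0,0,5,-0.037,-0.0055,0,0,0,10,-0.0428,-0.0075,0,0,0,15,-0.0483,-0.01,0,0,0,20,-0.0536,-0.013,0,0,0,25,-0.0587,-0.0165,0,0,0,30,-0.0634,-0.0203,0,0,0,35,-0.0678,-0.0246,0,0,0,40,-0.0678,-0.0246,0,0,0,40]
}}

```text
clock: 46.5
eef_pos: [480.8, -13.6, 90.3]
eef_rot: [3.141, -0.0, 0.818]
wrist_force: [-0.1, -0.7, -1.4]
finger_gap: 35.1
finger_force: 23.6
```

>>> {"api": "jog_arm", "payload": {
  "plan": [-0.0039,-0.0047,0,0,0,5,-0.0075,-0.0096,0,0,0,10,-0.0106,-0.0149,0,0,0,15,-0.0133,-0.0204,0,0,0,20,-0.0154,-0.0261,0,0,0,25,-0.017,-0.032,0,0,0,30,-0.0182,-0.038,0,0,0,35,-0.0194,-0.047,0,0,0,35,-0.0207,-0.0558,0,0,0,35,-0.0228,-0.0706,0,0,0,35,-0.0238,-0.077,0,0,0,35,-0.0238,-0.077,0,0,0,35]
}}

```text
clock: 47.7
eef_pos: [457.4, -90.8, 90.1]
eef_rot: [-3.142, -0.0, 1.425]
wrist_force: [-0.6, -0.1, -0.9]
finger_gap: 35.4
finger_force: 23.6
```

>>> {"api": "jog_arm", "payload": {
  "plan": [-0.0007,-0.005,0,0,0,0,-0.0013,-0.0095,0,0,0,0,-0.0016,-0.0115,0,0,0,0,-0.0018,-0.0128,0,0,0,0,-0.0018,-0.0135,0,0,0,0,-0.0018,-0.0135,0,0,0,0]
}}

```text
clock: 48.3
eef_pos: [455.8, -103.6, 90.2]
eef_rot: [-3.142, -0.0, 1.428]
wrist_force: [-0.7, -0.5, -0.7]
finger_gap: 35.2
finger_force: 23.6
```

>>> {"api": "jog_arm", "payload": {
  "plan": [-0.0001,-0.001,0,0,0,0,-0.0003,-0.002,0,0,0,0,-0.0003,-0.002,0,0,0,0]
}}

```text
clock: 48.6
eef_pos: [455.8, -104.2, 90.2]
eef_rot: [3.141, -0.003, 1.428]
wrist_force: [2.3, 12.2, -0.9]
finger_gap: 35.5
finger_force: 23.8
```

>>> {"api": "jog_arm", "payload": {
  "plan": [-0.0001,-0.0005,0,0,0,0,-0.0001,-0.001,0,0,0,0,-0.0001,-0.001,0,0,0,0]
}}

```text
clock: 48.9
eef_pos: [455.7, -104.3, 90.2]
eef_rot: [3.142, -0.004, 1.428]
wrist_force: [3.1, 18.7, 1.0]
finger_gap: 35.5
finger_force: 23.9
```

>>> {"api": "jog_arm", "payload": {
  "plan": [0,0.0015,0,0,0,0,0,0.0015,0,0,0,0,0,0.0015,0,0,0,0,0,0.0015,0,0,0,0,0,0.0015,0.04,0,0,0,0,0.0015,0.09,0,0,0,0,0.0015,0.14,0,0,0,-0.01,-0.05,0.19,0,0,0,-0.015,-0.09,0.19,0,0,0,-0.015,-0.09,0.19,0,0,0,-0.015,-0.09,0.19,0,0,0],
  "claw": 0.06
}}

```text
clock: 50.0
eef_pos: [440.1, -197.7, 280.0]
eef_rot: [-3.142, 0.0, 1.426]
wrist_force: [-0.1, 0.7, -0.2]
finger_gap: 60.0
finger_force: 0.0
```

```bash
python3 snap.py 11; python3 - <<'E'
from h import *
C,p,d,P=load(11)
x0,y0,psi=446.7,-167.6,-0.1414
D=P[...,:2]-[x0,y0];X=D@[np.cos(psi),np.sin(psi)];Y=D@[-np.sin(psi),np.cos(psi)];Z=P[...,2]
m=(abs(X)<5)&(Y>-5)&(Y<110)&(Z>100)&(Z<150)
for a in range(-4,100,4):
    k=m&(Y>=a)&(Y<a+4);print(a,k.sum(),np.median(Z[k]).round(1) if k.any() else '',end=' | ')
n=(np.hypot(X,Y+55)<15)&(Z>140);print('\nnut top',np.percentile(Z[n],[10,50,90]))
p,d=camera("top");cv2.imwrite("pics/top9.png",cv2.resize(p[140:260,180:440,::-1],None,fx=3,fy=3,interpolation=2))
E
```

```text
50.0 [-0.498  0.087  1.542 -0.     1.513 -0.353] [ 440.1 -197.7  280. ] [-3.1416  0.      1.4256] 60.01779323224269 [ 450.  -128.5  486.9] [ 2.901 -0.    -0.145] 287.6749806695877
-4 24 127.7 | 0 32 127.8 | 4 24 127.8 | 8 24 127.6 | 12 24 127.4 | 16 31 127.8 | 20 24 127.8 | 24 24 127.3 | 28 32 127.6 | 32 24 127.6 | 36 29 127.4 | 40 27 127.4 | 44 24 127.4 | 48 32 127.4 | 52 24 126.8 | 56 31 127.4 | 60 24 127.5 | 64 32 127.9 | 68 24 127.4 | 72 31 127.7 | 76 21 126.9 | 80 27 118.4 | 84 31 118.8 | 88 25 118.4 | 92 31 118.9 | 96 26 118.3 | 
nut top [161.50147282 162.57544219 172.43182237]
```

View pics/w11.png

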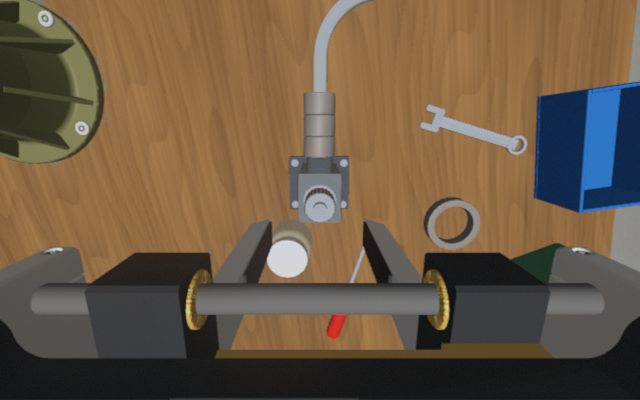

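View pics/top9.png

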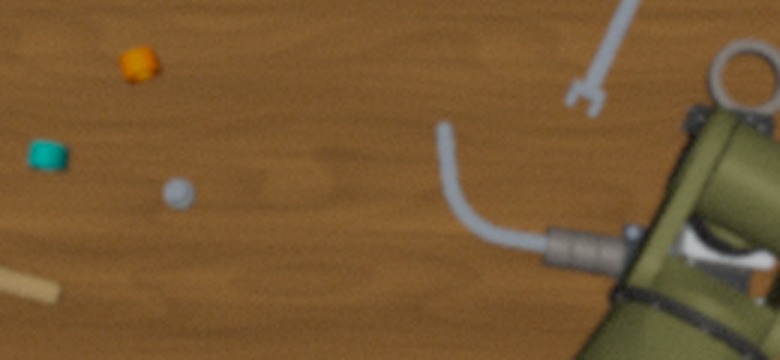

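The wrist view shows three bushes in one close stack from the collar, (320,92) to (320,157), and the nut at (320,205). The top view shows no grey bush left on the bench; the decoys and socket look unmoved.

```bash
python3 -c "
from cell import manip
print(manip.sign_off())"
```

```text
the job is handed in; nothing more can be done
None
```

I turned the nut to its hard stop, then slid all three grey bushes found on the bench home in one close stack against the stop collar, and handed the job in at about 50 s; no verdict came back.

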